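# Clamp the reglued headlamp

### The arm

A 6-joint arm with a two-finger parallel gripper is mounted at the origin on the work surface. World frame = base frame: x ahead of the robot, y to its left, z up, the work surface at z = 0. Lengths are in mm, angles in rad, forces in N, time in s.
With the tool pointing down it reaches from about 325 to 900 mm from the base axis. Payload 6.1 kg.
Tool frame: the origin (TCP) lies at the very end of the fingers, on their centre line; the grasp point (between the pads) lies 19 mm behind it (ctrl.grasp_offset is the distance from the TCP to the grasp point, in mm); z points along the fingers, y is the direction in which the jaws open and shut (so a half turn about z gives the same grasp; the last joint's range is limited). The gripper opens to 87 mm and grips with 3 to 60 N. Pads are 19 mm wide; open, the fingers measure 117 mm over their backs; the gripper's body (75 mm by 190 mm) begins 51 mm behind the grasp point.
Start: joints at [1.045, 0.22, 1.526, -0, 1.395, -0.126], TCP at [243.269, 575.705, 222.538] pointing down, gripper open.
Joint ranges: [-2.98, 2.98], [-0.91, 2.08], [0.09, 2.57], [-1.24, 4.39], [0.2, 2.65], [-2.68, 2.68]. Speed limits (rad/s): [2.57, 2.57, 3.01, 3.14, 3.14, 3.14].

### API

Orientations are given as a unit quaternion [w, x, y, z].
In Python, from workcell import ctrl, eoat, monitor, viewer, finder gives the robot as it stands. Calls block until the motion is done:
- ctrl.goto(position, orientation): joint-space move of the TCP to a pose.
- ctrl.line_to(position, v=150, attitude=None, f_stop=None): straight line of the TCP; attitude=None keeps the orientation; v is the mean speed in mm/s. With f_stop (N) it stops when the force on the tool has changed by that much, and returns True; else False.
- ctrl.goto_joints(angles): joint-space move.
- eoat.open_jaws() and eoat.grasp(grip_force=None): open the fingers fully, or close them until they stop; grip_force is the grip in N (None keeps the last).
- ctrl.hold(seconds).
- ctrl.solve_ik(position, orientation): joint angles nearest the present ones, or None.
- monitor.state(): the state.
- viewer.grab_frame(name): name is "scene" or "top"; returns (picture, depth): 480x640x3 uint8, blue, green, red; 480x640 float32, mm along the optical axis (not along the pixel's ray), 0 where there is no reading.
- viewer.camera_model(name): a dict with "fx", "fy", "cx", "cy" (pixels), "k1" (the pictures are not rectified: a ray, as slopes to the right and down, at radius r is drawn at 1 + k1 r^2 times it, then the intrinsics apply), "R" (3x3) and "t" (3): a world point X has camera coordinates R X + t. Camera axes: x right, y down, z forward; pixel columns grow to the right and rows downward; lengths in mm; the calibration is good to about 2 mm. A picture is of the moment at which its call begins. camera_model takes no time and is no camera call.
A pose or a line that the arm cannot do raises ctrl.Unreachable and nothing moves.
- ctrl.job_done(): hands the job in, once; it reports no verdict.
Trained networks look in the newest picture that a camera, given by its name, has taken for a name from the list of things; names that differ only in an ending like _2 or _b are one class to them, and where a whole thing is asked for, a point or a joint stands for the part that bears it (a point fixed in the world has none). Each returns a list of dicts, best first, with "p" (0 to 1); they miss things now and then, are a little off and sometimes report something else, mostly with a low value. They report only what shows in the picture. A call takes as long as a camera call. They do not tell look-alikes from the thing itself.
- finder.spot_in(camera, name): "location" ([x, y, z] in mm, in world coordinates, good to about 4 mm: the middle of the surface that is visible of it).
- finder.trace(camera, name): "region" (480x640 bool, what is visible of it).
The state is a dict: "t": time; "joints": joint angles; "joint_velocities": joint speeds; "joint_efforts": joint torques, N m; "ee_pos": TCP position; "eef_rot": TCP orientation; "wrist_force": force on the tool from outside, world axes, zero at the start; "ft_torque": the same for the moment, N m; "width": opening from 0.0 (shut) to 1.0 (fully open).
Only numpy, scipy, OpenCV 4.12 (cv2) and the standard library are available. Lean on these libraries where they do the work, as an engineer would, in place of code of your own. Each camera call takes 0.05 s, during which the arm holds its last target.

### The job

The grey headlamp's shell has just been glued along the seam round its middle: stand it lens up on the bed of the bench clamp, between the two jaws and with its long side along the bar, and let go of it. Then pump the clamp's trigger, pulling it back and letting it return, until the sprung pad meets the headlamp, has pushed it against the fixed jaw and is itself pressed in about half way, never all the way, which would crush the shell. Finish holding the trigger pulled with the pad pressed like that; move the jaw only by the trigger, and leave the box shut and the climbing gear where it is.

Things in the scene. Friction and masses are not known exactly. Their poses are not given: they have to be found in the camera images.
- headlamp: Loose grey plastic headlamp without strap, 90 to 155 g: rounded block 56 mm long (its x), 38 wide (y), 34 high, standing lens up. On top: round lens 25 mm across, 4 high (towards -x), thin 7 mm toggle switch (towards +x). A dark glue seam runs round the middle of its length. Origin: centre of its underside, z up. Either end may face the fixed jaw.
- clamp: One-hand bar clamp bolted to the bench, 340 mm long (its x, along the bar), 76 wide, centred on y = 0. Origin: on the bench under its middle, z up. From -x to +x: grip, black housing (48 wide, top 55 mm above the bench) with the trigger post on it, fixed jaw, flat bed (60 wide, top 30 mm above the bench, clamp x = 8 to 168 mm), moving jaw with sprung pad over the bed's far end.
- grip (a point): On the upright fixed black grip behind the trigger, 95 mm above the bench at clamp x = -129 mm, y = 0. The grip is 20 mm thick along x, 30 wide, its top at 113 mm. Nothing needs doing to it.
- fixed_jaw (a point): Middle of the fixed jaw's flat clamping face: clamp x = 5 mm, y = 0, 55 mm above the bench, looking to the clamp's +x. The steel jaw is 15 mm thick, 48 wide, its top at 82 mm.
- trigger_post (a point): Point on the aluminium trigger post's centreline, 95 mm above the bench; moves with it. The post is 14 mm thick along clamp x, 24 wide along y, and stands from the housing's top (55 mm) to 113 mm. Released it lies at clamp x = -60 mm, y = 0, with 52 mm clear before the grip (28 when fully pulled) and 43 mm clear to the fixed jaw.
- trigger (a joint): Pull of the trigger, m: 0 released, 0.024 at its stop; slides straight along clamp -x, to the grip. Its spring (3 N released, 5 N pulled) returns it. A pull catches the jaw's toothed bar (pitch 7 mm: the first 0 to 7 mm may be idle), then carries the jaw along one to one; on the way back it clicks over the teeth and the jaw stays. A full pull gives 14 to 24 mm of jaw travel.
- jaw (a joint): Travel of the moving jaw, m: 0 widest open, to 0.068, growing towards the fixed jaw (clamp -x). Starts between 0 and 0.018. Its slide rubs with 3 N. It is to be moved by the trigger only, not pushed by the robot.
- pad (a joint): How far the sprung pad on the moving jaw is pressed in, m: 0 free, 0.016 all the way in. 1 N per mm, so half way is 8 mm and 8 N. If the trigger is let go the jaw slips back until the pad is pressed in only about 3 mm.
- pad_face (a point): Middle of the rubber pad's flat face, looking to clamp -x, 55 mm above the bench; 44 by 44 mm, 8 mm thick. With the pad free it lies at clamp x = 111 mm minus the jaw's travel, so 88 to 106 mm from the fixed jaw's face at the start. The steel jaw block behind it (16 mm gap) is 18 mm thick, 48 wide, its top at 82 mm.
- carabiner: Bystander: loose silver aluminium carabiner lying flat, 100 by 60 by 9 mm. Origin: middle, on the bench.
- belay_device: Bystander: loose blue tube belay device, 43 by 38 by 28 mm. Origin: middle of its underside.
- nut_tool: Bystander: loose flat steel nut tool, 190 mm long along its x, 5 mm thick. Origin: on the bench, near the middle of its length.
- pine_box: Bystander: pine box fixed to the bench, 160 by 200 mm (x, y), 100 mm high with its closed hinged lid and 35 mm more with the knob. Origin: centre of its underside.
- pine_lid (a joint): Bystander: the pine box's lid, hinged on its far (+x) edge; 0 rad shut, growing as it opens. It stays shut.
There are look-alikes about, which are no part of the job. Of the things like the headlamp, leave any that is brown; of the rest the smaller one is meant.

How it is judged:
By the outcome, as a careful person would: the job done as asked, in the order asked, and still so for the second after the job is handed in, while the arm keeps its last pose, push and grip.
It also fails if it takes over 72 s, if anything falls off the work surface, if the arm or the gripper's body presses on something with over 40 N, if the wrist force passes 120 N, or if a joint passes its speed limit or range.

## Working session

There is one attempt and no reset: what is moved stays moved. The work goes in short steps, each a Python script; the robot and the scene stay as the last script left them, time stands still between calls to the robot, and variables do not carry over. Pictures are saved under pics/ and viewed, and the job is handed in when it is done.

```bash
ls -la; mkdir -p pics
python3 - <<'E'
from workcell import ctrl, eoat, monitor, viewer, finder
import cv2,numpy as np
for n in ("scene","top"):
    p,d=viewer.grab_frame(n); cv2.imwrite(f"pics/{n}0.png",p); np.save(f"pics/{n}0.npy",d)
    c=viewer.camera_model(n); print(n,c)
for n in ("scene","top"):
    for k in ("headlamp","clamp","trigger_post","pad_face","fixed_jaw","grip","carabiner","belay_device","nut_tool","pine_box"):
        r=finder.spot_in(n,k); print(n,k,[(np.round(x["location"]).tolist(),round(x["p"],2)) for x in r])
s=monitor.state();print(s)
E
```

```text
total 12
drwxr-xr-x  3 agent agent 4096 Dec  7 15:57 .
drwxr-xr-x 23 root  root  4096 Dec  7 15:57 ..
drwxr-xr-x  2 agent agent 4096 Dec  7 15:57 pics
scene {'fx': 552.459250713237, 'fy': 552.459250713237, 'cx': 323.88526386310207, 'cy': 242.26769901115526, 'k1': -0.10566623478859401, 'R': array([[ 0.34476539,  0.93835636, -0.02498335],
       [ 0.50971581, -0.20949361, -0.83444725],
       [-0.78824274,  0.27495412, -0.55052122]]), 't': array([-140.2618724 , -206.22161332, 1638.8530534 ])}
top {'fx': 456.7243714511561, 'fy': 456.7243714511561, 'cx': 320.76199769867105, 'cy': 241.43129425291235, 'k1': -0.08459646388549989, 'R': array([[ 0.00361768, -0.99979381,  0.01998123],
       [-0.98638202, -0.00685329, -0.16432758],
       [ 0.16443063, -0.01911465, -0.98620343]]), 't': array([ -41.91526179,  548.35590515, 1122.26565599])}
scene headlamp [([653.0, 68.0, 27.0], 0.75), ([678.0, -24.0, 29.0], 0.74), ([735.0, 152.0, 40.0], 0.7)]
scene clamp [([518.0, -18.0, 26.0], 0.91), ([531.0, 109.0, 53.0], 0.46), ([421.0, 404.0, 7.0], 0.19)]
scene trigger_post [([508.0, -58.0, 94.0], 0.72)]
sce
[... 891 characters left out ...]
oints': array([ 1.04494526e+00,  2.20390591e-01,  1.52651016e+00, -3.37684311e-05,
        1.39469566e+00, -1.26126278e-01]), 'joint_velocities': array([ 2.05879748e-05, -4.16568008e-04,  1.66975283e-03,  1.01098485e-03,
        1.37349440e-03,  1.87134228e-03]), 'joint_efforts': array([ 2.52379077e-04, -4.94574273e+01, -3.87718606e+01,  7.01538334e-02,
        4.67795762e-02,  9.60150913e-06]), 'ee_pos': array([243.25141346, 575.70766626, 222.5380868 ]), 'eef_rot': array([ 1.51452947e-05,  1.98531565e-01,  9.80094494e-01, -7.10524369e-06]), 'wrist_force': array([ 0.08540428, -0.0470984 , -0.56978889]), 'ft_torque': array([-0.03605501, -0.01375167, -0.0076365 ]), 'width': 1.0006805287080645}
```

View pics/scene0.png

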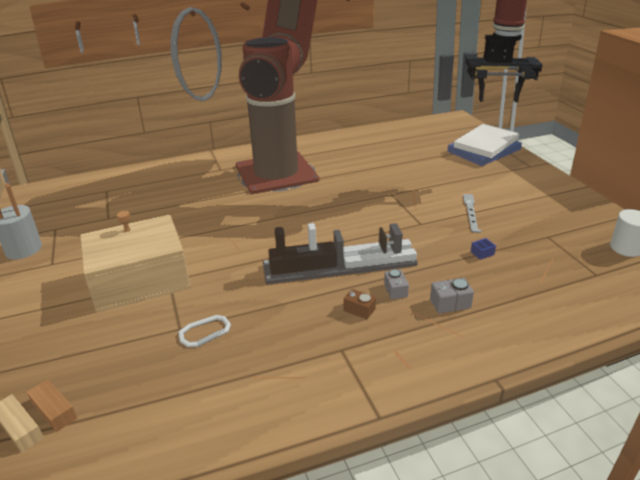

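View pics/top0.png

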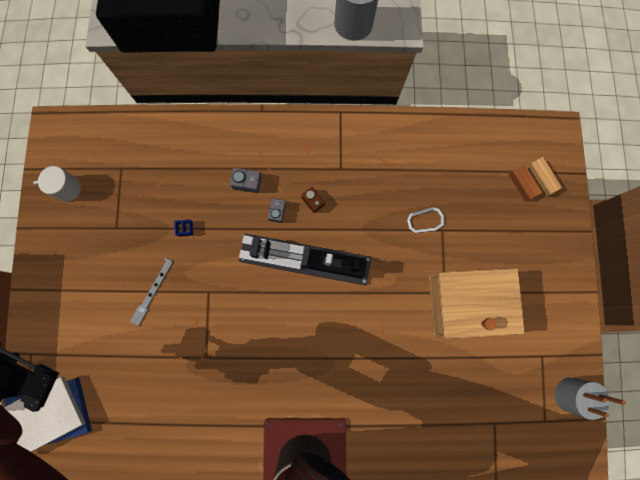

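Run:
```python
import cv2
p=cv2.imread("pics/top0.png"); cv2.imwrite("pics/crop1.png",cv2.resize(p[130:290,210:410],None,fx=3.8,fy=3.7,interpolation=cv2.INTER_CUBIC)[:600,:800])
p=cv2.imread("pics/scene0.png"); cv2.imwrite("pics/crop2.png",cv2.resize(p[150:350,200:460],None,fx=3,fy=3,interpolation=cv2.INTER_CUBIC))
```

```text
(no output)
```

View pics/crop1.png

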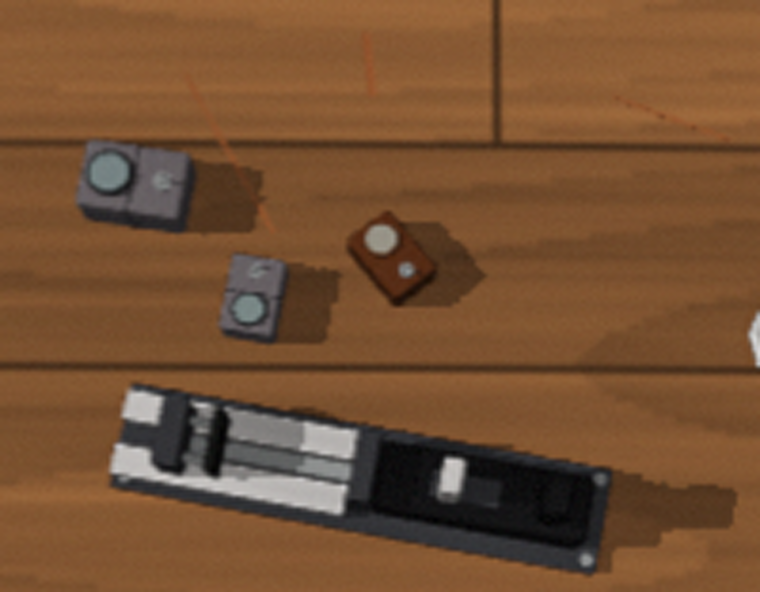

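View pics/crop2.png

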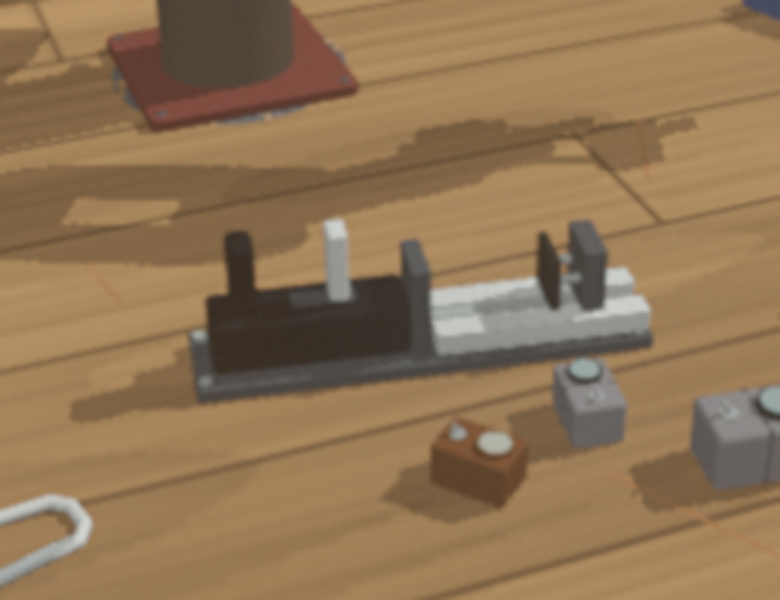

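The candidates in the top picture are the big grey headlamp at (245,180), the small grey one at (277,210) and the brown one at (313,199). I choose the small grey at (277,210). In the close crop it has its lens towards the clamp and its switch on the far side. The clamp's fixed jaw is at about (308,257), the moving jaw at about (258,247) and the white trigger post at (329,259).

```bash
cat > h.py <<'E'
import numpy as np, cv2
from workcell import ctrl, eoat, monitor, viewer, finder
def cloud(n,d,mask=None):
    c=viewer.camera_model(n)
    v,u=np.nonzero((d>0)&(mask if mask is not None else True))
    a=(u-c["cx"])/c["fx"]; b=(v-c["cy"])/c["fy"]
    rd=np.hypot(a,b); r=rd.copy()
    for _ in range(20): r=rd/(1+c["k1"]*r*r)
    s=np.where(rd>0,r/np.maximum(rd,1e-12),1)
    z=d[v,u]; P=np.stack([a*s*z,b*s*z,z],1)
    return (P-c["t"])@c["R"], np.stack([u,v],1)
def proj(n,X):
    c=viewer.camera_model(n); P=np.atleast_2d(X)@np.array(c["R"]).T+c["t"]
    a=P[:,:2]/P[:,2:]; r2=(a**2).sum(1,keepdims=True); a=a*(1+c["k1"]*r2)
    return a*[c["fx"],c["fy"]]+[c["cx"],c["cy"]]
E
python3 - <<'E'
from h import *
for n in ("top","scene"):
    d=np.load(f"pics/{n}0.npy")
    P,uv=cloud(n,d)
    # bench check
    m=(abs(P[:,0]-600)<250)&(abs(P[:,1])<350); print(n,"bench z",np.percentile(P[m,2],[5,30,50,70]))
    for c0,nm in (((635,80),"small"),((711,160),"big")):
        q=P[(np.hypot(P[:,0]-c0[0]-5,P[:,1]-c0[1])<48)&(P[:,2]>27)]
        zt=np.median(q[:,2]); t=q[abs(q[:,2]-zt)<8]
        print(nm,len(t),"ztop",zt,q[:,2].max(),"minrect",cv2.minAreaRect(t[:,:2].astype(np.float32)), t[:,:2].mean(0))
    for r in finder.trace(n,"headlamp"):
        M=r["region"]; q,_=cloud(n,d,M); t=q[q[:,2]>27]
        print("trace",round(r["p"],2),M.sum(),q[:,:].mean(0).round(),cv2.minAreaRect(t[:,:2].astype(np.float32)) if len(t)>3 else 0, np.percentile(t[:,2],[10,50,90]) if len(t) else 0)
    # clamp
    m=(P[:,2]>5)&(abs(P[:,0]-520)<80)&(abs(P[:,1])<200)
    q=P[m]; 
    q=q[~(np.hypot(q[:,0]-640,q[:,1]-80)<55)]
    print("clamp rect",cv2.minAreaRect(q[:,:2].astype(np.float32)))
    for lo,hi in ((5,24),(24,38),(50,60),(70,88),(90,120)):
        s=q[(q[:,2]>lo)&(q[:,2]<hi)]; print(lo,hi,len(s),np.median(s[:,2]),cv2.minAreaRect(s[:,:2].astype(np.float32)))
E
```

```text
top bench z [-4.36210752 -1.57289922 -0.18669478  1.40937917]
small 303 ztop 33.92276605619314 44.14629099942016 minrect ((635.7261962890625, 79.20314025878906), (38.5966682434082, 56.54803466796875), 80.1004409790039) [634.59871411  78.71412448]
big 494 ztop 44.452659644127216 56.49266294615979 minrect ((717.0309448242188, 161.85287475585938), (72.06813049316406, 52.71051788330078), 81.47924041748047) [715.77527269 160.62641552]
trace 0.91 374 [664. -16.  29.] ((665.5633544921875, -17.211856842041016), (56.51573944091797, 38.76580047607422), 38.72418975830078) [30.53279055 33.77566871 38.67065251]
trace 0.82 637 [713. 160.  40.] ((717.0701293945312, 161.76136779785156), (72.34366607666016, 52.64249801635742), 81.20621490478516) [39.63002216 44.45265964 50.65281907]
trace 0.7 339 [633.  78.  32.] ((635.3092041015625, 78.85518646240234), (37.98565673828125, 56.96563720703125), 82.10438537597656) [30.64869    33.92873177 38.91640503]
clamp rect ((519.1972045898438, 1.7493896484375), (155.0378875732422, 387.4377746582031), 0.42437031865119934)
5 24 1211 11.333742888663744 ((519.19720458
[... 1460 characters left out ...]
92083740234375, 77.85002899169922), 79.81978607177734)
5 24 1646 12.486543995237257 ((511.44989013671875, -1.864593505859375), (339.02960205078125, 77.85002899169922), 79.81978607177734)
24 38 1358 29.529016756168694 ((508.4685363769531, 6.213592529296875), (325.8785095214844, 67.66810607910156), 79.728759765625)
50 60 928 54.81260285954039 ((507.67584228515625, -11.637786865234375), (290.35009765625, 52.92670440673828), 79.46417999267578)
70 88 464 79.5952121636089 ((507.98974609375, -2.1274566650390625), (275.15496826171875, 54.51474380493164), 79.50481414794922)
90 120 247 107.81308425919235 ((493.55029296875, -95.4962158203125), (86.20291137695312, 29.092195510864258), 78.43220520019531)
```

Run:
```python
from h import *
th=np.radians(79.75); u=np.array([np.cos(th),np.sin(th)]); w=np.array([-u[1],u[0]]); o=np.array([511.,-1.])
for n in ("top","scene"):
    d=np.load(f"pics/{n}0.npy"); P,uv=cloud(n,d)
    q=P[:,:2]-o; X=q@u; Y=q@w; Z=P[:,2]
    def rep(nm,m):
        x,y=X[m],Y[m]
        print(n,nm,m.sum(),"x",np.percentile(x,[2,50,98]).round(1),"y",np.percentile(y,[2,50,98]).round(1),"z",np.median(Z[m]).round(1))
    c=(abs(Y)<45)
    rep("base",c&(Z>6)&(Z<16)&(abs(X)<180))
    rep("post",c&(Z>106)&(X>-90)&(X<-30))
    rep("grip",c&(Z>106)&(X<-100)&(X>-160))
    rep("fix",c&(Z>79)&(Z<90)&(abs(X)<30))
    rep("padtop",c&(Z>72)&(Z<78.9)&(X>70)&(X<160))
    rep("mov",c&(Z>79)&(Z<90)&(X>60)&(X<160))
    rep("bed",c&(Z>26)&(Z<34)&(X>15)&(X<75))
    m=c&(Z>70)&(X>50)&(X<170)
    h,e=np.histogram(X[m],np.arange(70,150,3)); print(h,e[0])
    # yaw from housing side edges
    m=c&(Z>50)&(Z<58)&(X<-15)
    print(cv2.minAreaRect(np.stack([X[m],Y[m]],1).astype(np.float32)))
for phi in (80,260,):
    for psi in (169.8,-10.2):
        pass
def Rq(phi):
    from scipy.spatial.transform import Rotation as Ro
    p=np.radians(phi); z=np.array([0,0,-1.]); y=np.array([np.cos(p),np.sin(p),0]); 
    q=Ro.from_matrix(np.stack([np.cross(y,z),y,z],1)).as_quat(); return [q[3],q[0],q[1],q[2]]
for nm,pos,phis in (("grasp",[636,77,6],(80,-100)),("place",[518,39,37],(169.8,-10.2)),("push",[502,-44,75],(169.8,-10.2))):
    for f in phis: print(nm,f,np.round(ctrl.solve_ik(pos,Rq(f)),2) if ctrl.solve_ik(pos,Rq(f)) is not None else None)
```

```text
top base 1064 x [-164.7  -26.8  167.7] y [-34.   29.2  41.5] z 11.2
top post 54 x [-63.3 -56.8 -50.2] y [-7.8  4.5 14.6] z 111.7
top grip 91 x [-134.8 -125.5 -116.4] y [-9.7  4.2 16.8] z 110.9
top fix 93 x [-6.4  0.9  7.6] y [-19.5   5.3  27.2] z 81.4
top padtop 76 x [ 96.8 101.8 138. ] y [-18.    2.5  27. ] z 76.0
top mov 128 x [120.5 129.  138.2] y [-18.5   4.6  25.8] z 81.3
top bed 447 x [16.2 44.9 74. ] y [-25.2   3.7  33.1] z 29.4
[ 0  0  0  0  0  0  0  0  4 23 22 10  0  0  0  0 10 26 22 23 26 23 21  0
  0  0] 70
((-177.89503479003906, 7.098255157470703), (57.18885803222656, 326.9991760253906), 87.02938079833984)
scene base 1124 x [-168.2  -38.1  158.3] y [-36.7 -27.8  27. ] z 11.6
scene post 54 x [-67.2 -60.8 -54.3] y [-8.9 -1.9 12.5] z 111.9
scene grip 84 x [-138.5 -129.6 -120.2] y [-12.4  -2.7  14.3] z 112.1
scene fix 89 x [-10.   -3.1   4.4] y [-21.3   0.1  26.5] z 81.5
scene padtop 96 x [ 92.7 100.1 133.1] y [-22.4  -5.8  24.4] z 76.0
scene mov 100 x [117.6 125.8 134.7] y [-20.4   1.2  26.7] z 81.5
scene bed 440 x [16.2 45.5 73.7] y [-27.5   1.5  32.3] z 29.6
[ 0  0  0  0  0  0  0 16 19 20  6  0  0  0  0 20 30 21 24 18 26 14  0  0
  0  0] 70
((-247.26661682128906, -6.571708679199219), (465.38519287109375, 56.34440994262695), 2.783658981323242)
grasp 80 [-0.    0.49  1.62 -0.    1.03 -1.4 ]
grasp -100 [-0.    0.49  1.62 -0.    1.03  1.74]
place 169.8 None
place -10.2 [-0.08  0.19  1.94 -0.    1.01  0.1 ]
push 169.8 None
push -10.2 [-0.24  0.09  1.97 -0.    1.08 -0.07]
```

```bash
cat >> h.py <<'E'
from scipy.spatial.transform import Rotation as Ro
def Rq(phi):
    p=np.radians(phi); z=np.array([0,0,-1.]); y=np.array([np.cos(p),np.sin(p),0]); 
    q=Ro.from_matrix(np.stack([np.cross(y,z),y,z],1)).as_quat(); return [q[3],q[0],q[1],q[2]]
def snap(tag):
    o={}
    for n in ("scene","top"):
        p,d=viewer.grab_frame(n); cv2.imwrite(f"pics/{n}{tag}.png",p); np.save(f"pics/{n}{tag}.npy",d); o[n]=(p,d)
    return o
E
python3 - <<'E'
from h import *
ctrl.goto([636.2,77,150],Rq(80))
snap("1")
ctrl.line_to([636.2,77,6],v=120,f_stop=8)
print(monitor.state()["ee_pos"])
eoat.grasp(15)
s=monitor.state(); print(s["t"],s["width"],s["wrist_force"])
ctrl.line_to([636.2,77,130],v=150)
s=monitor.state(); print(s["t"],s["width"],s["wrist_force"],s["ee_pos"])
o=snap("2")
for n in o:
    p=o[n][0]; u,v=proj(n,[636,77,110])[0].astype(int); print(n,u,v)
    cv2.imwrite(f"pics/c2{n}.png",cv2.resize(p[max(0,v-75):v+75,max(0,u-100):u+100],None,fx=4,fy=4,interpolation=cv2.INTER_CUBIC))
E
```

```text
[637.16636615  76.99080142   7.15286574]
5.8 0.43553652000153 [-0.24194556  1.11351276  0.4341422 ]
6.775 0.43714135841316487 [-0.59113842  0.40007949 -1.39592853] [635.28045783  76.96499023 128.65824854]
scene 398 247
top 274 201
```

View pics/c2scene.png

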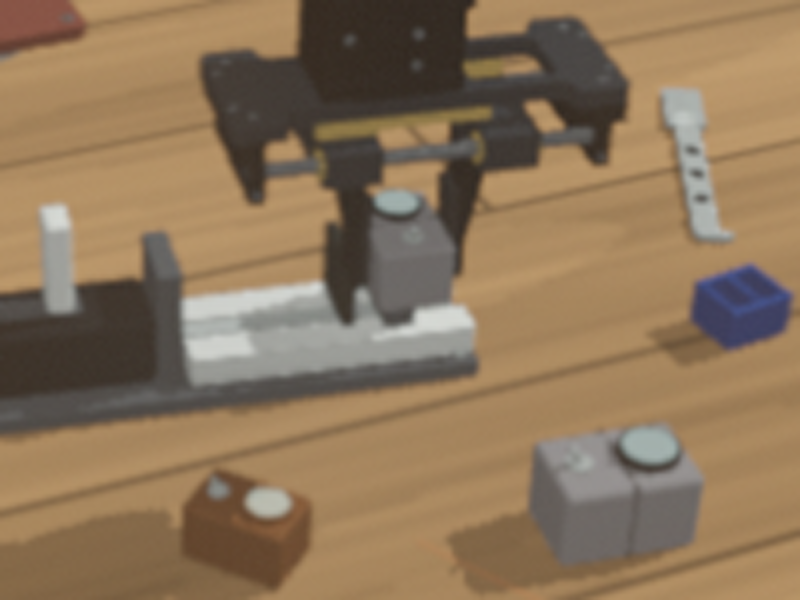

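Run:
```python
from h import *
# lamp held: TCP z~129 -> lamp z 123..157 ; compare scene points w/ expectations
th=np.radians(-10); ex=np.array([np.cos(th),np.sin(th)]); ey=np.array([-ex[1],ex[0]])
for tag,zr in (("2",(112,160)),("1",(125,185))):
  for n in ("scene","top"):
    P,uv=cloud(n,np.load(f"pics/{n}{tag}.npy")); q=P[:,:2]-[636.2,77]; X=q@ex;Y=q@ey;Z=P[:,2]
    for lo in range(zr[0],zr[1]+60,8):
        m=(abs(X)<45)&(abs(Y)<110)&(Z>lo)&(Z<lo+8)
        if m.sum()>10: print(tag,n,lo,m.sum(),"X",np.percentile(X[m],[2,98]).round(),"Y",np.percentile(Y[m],[2,98]).round())
```

```text
2 scene 120 37 X [10. 27.] Y [-21.  15.]
2 scene 128 105 X [-8. 28.] Y [-31.  24.]
2 scene 136 100 X [-9. 27.] Y [-31.  25.]
2 scene 144 106 X [-8. 29.] Y [-31.  24.]
2 scene 152 299 X [-20.  27.] Y [-30.  24.]
2 scene 160 109 X [-22.  15.] Y [-34.  28.]
2 scene 168 67 X [-10.  12.] Y [-35.  28.]
2 scene 176 77 X [-9. 13.] Y [-37.  30.]
2 scene 184 29 X [-4. 12.] Y [-35.  31.]
2 scene 192 22 X [-12.  36.] Y [-89.  82.]
2 scene 200 197 X [-27.  38.] Y [-90.  84.]
2 scene 208 391 X [-5. 39.] Y [-89.  81.]
2 scene 216 404 X [-26.  39.] Y [-89.  83.]
2 top 152 77 X [-30.  -9.] Y [-13.  24.]
2 top 160 13 X [-21. -10.] Y [-11.  28.]
2 top 200 13 X [-38. -33.] Y [-84.  78.]
2 top 208 112 X [-38. -25.] Y [-70.  76.]
2 top 216 141 X [-38.  35.] Y [-86.  62.]
1 scene 149 49 X [-9. 12.] Y [-54.  51.]
1 scene 157 50 X [-8. 12.] Y [-54.  50.]
1 scene 165 51 X [-9. 11.] Y [-54.  51.]
1 scene 173 57 X [-10.  13.] Y [-56.  53.]
1 scene 181 56 X [-5. 13.] Y [-57.  54.]
1 scene 189 72 X [-6. 12.] Y [-59.  56.]
1 scene 197 81 X [-10.  12.] Y [-60.  57.]
1 scene 205 40 X [-7. 12.] Y [-61.  56.]
1 scene 213 17 X [-29.  35.] Y [-88.  83.]
1 scene 221 152 X [-24.  39.] Y [-89.  86.]
1 scene 229 364 X [-7. 40.] Y [-88.  83.]
1 scene 237 404 X [-21.  39.] Y [-87.  83.]
1 top 221 20 X [-38.   2.] Y [-84.  83.]
1 top 229 101 X [-38.  -2.] Y [-81.  79.]
1 top 237 255 X [-37.  36.] Y [-72.  72.]
```

The headlamp is held squarely, as the picture shows, and the width of 38 mm matches. I'll carry it to the bed now.

```bash
cat >> h.py <<'E'
th=np.radians(79.75); U=np.array([np.cos(th),np.sin(th)]); W=np.array([-U[1],U[0]]); O=np.array([508.2,1.0])
def C(x,y,z): return (O+x*U+y*W).tolist()+[z]
QC=Rq(79.75-90)
E
python3 - <<'E'
from h import *
ctrl.goto(C(41,0,150),QC)
ctrl.line_to(C(41,0,70),v=120)
ctrl.hold(0.2); o=snap("3")
s=monitor.state(); print(s["t"],s["wrist_force"],s["ee_pos"],s["width"])
for n in o:
    p=o[n][0]; u,v=proj(n,C(41,0,70))[0].astype(int)
    cv2.imwrite(f"pics/c3{n}.png",cv2.resize(p[max(0,v-75):v+75,max(0,u-100):u+100],None,fx=4,fy=4,interpolation=cv2.INTER_CUBIC))
    P,uv=cloud(n,o[n][1]); q=P[:,:2]-O; X=q@U;Y=q@W;Z=P[:,2]
    m=(X>5)&(X<90)&(abs(Y)<40)&(Z>66)&(Z<103); 
    for lo in range(66,106,5):
        k=m&(Z>=lo)&(Z<lo+5)
        if k.sum()>8: print(n,lo,k.sum(),"X",np.percentile(X[k],[3,97]).round(),"Y",np.percentile(Y[k],[3,97]).round())
E
```

```text
9.3417 [ 0.45936802  0.35703954 -2.12776552] [516.00471211  41.31070275  70.70812878] 0.43822556639001825
scene 66 29 X [11. 66.] Y [-25.   8.]
scene 71 48 X [11. 64.] Y [-30.  -2.]
scene 76 56 X [11. 63.] Y [-31.  -9.]
scene 81 61 X [11. 64.] Y [-30.   6.]
scene 86 49 X [11. 64.] Y [-30.   3.]
scene 91 52 X [11. 64.] Y [-30.   4.]
scene 96 50 X [12. 58.] Y [-31.  16.]
scene 101 12 X [21. 48.] Y [-35.  -6.]
```

View pics/c3scene.png

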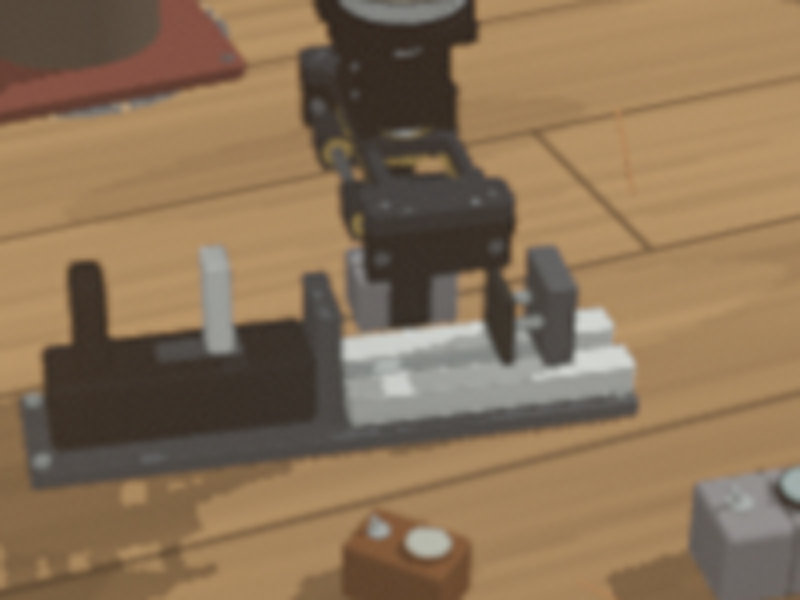

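View pics/c3top.png

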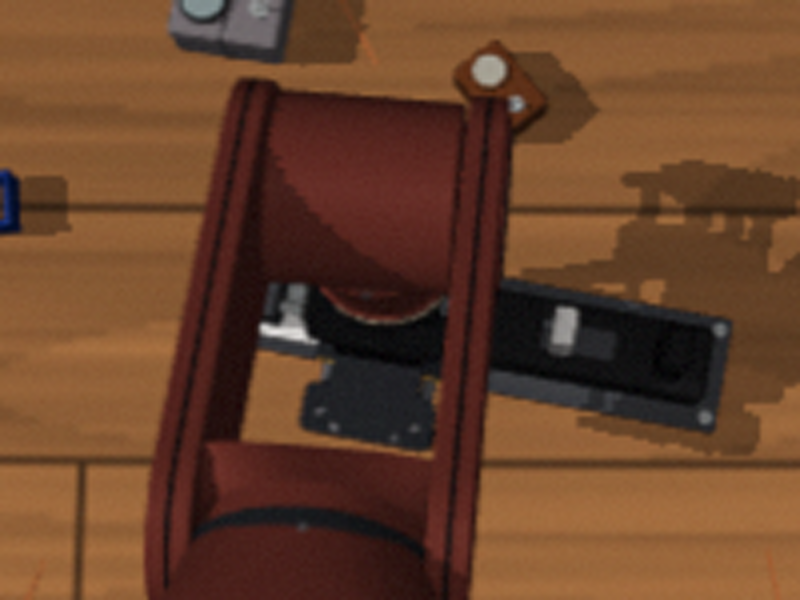

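The headlamp hangs aligned over the bed, about 8 mm clear of the fixed jaw and about 30 mm from the pad. I'll lower it and release.

Run:
```python
from h import *
ctrl.line_to(C(41,0,40),v=80)
ctrl.hold(0.1)
hit=ctrl.line_to(C(41,0,34),v=15,f_stop=3)
s=monitor.state(); print(hit,s["t"],s["wrist_force"],s["ee_pos"])
eoat.open_jaws()
ctrl.line_to(C(41,0,125),v=150)
s=monitor.state(); print(s["t"],s["wrist_force"],s["ee_pos"])
# move to push position: rise, close, go beside post
eoat.grasp(15)
ctrl.goto(C(-32,0,135),QC)
o=snap("4")
for n in o:
    p=o[n][0]; u,v=proj(n,C(41,0,50))[0].astype(int)
    cv2.imwrite(f"pics/c4{n}.png",cv2.resize(p[max(0,v-75):v+75,max(0,u-100):u+100],None,fx=4,fy=4,interpolation=cv2.INTER_CUBIC))
    P,uv=cloud(n,o[n][1]); q=P[:,:2]-O; X=q@U;Y=q@W;Z=P[:,2]
    for nm,m in (("lamp",(X>8)&(X<80)&(abs(Y)<40)&(Z>55)&(Z<72)),("lamptop",(X>8)&(X<80)&(abs(Y)<40)&(Z>60)&(Z<66)),("fix",(abs(X)<12)&(abs(Y)<40)&(Z>78)&(Z<86))):
        if m.sum()>8: print(n,nm,m.sum(),"X",np.percentile(X[m],[3,97]).round(1),"Y",np.percentile(Y[m],[3,97]).round(1),np.median(Z[m]))
print(monitor.state()["t"],monitor.state()["ee_pos"])
```

```text
True 10.325 [ 0.313168   -0.23262023  4.09380035] [516.01810211  41.30760118  35.75217805]
12.125 [-0.09149601  0.54881538  0.19894265] [514.88440383  41.41846637 124.21944715]
scene lamp 320 X [12.1 63.9] Y [-21.9  14.2] 63.65073429920741
scene lamptop 196 X [12.3 64.7] Y [-21.7  15.8] 63.5279420375249
scene fix 92 X [-11.1   2.9] Y [-24.7  21.9] 81.53712531461797
top lamp 140 X [19.4 41.1] Y [-18.2  17.3] 63.569967053699514
top lamptop 109 X [19.8 41.4] Y [-18.2  17.3] 63.35290927145357
14.1417 [502.50166546 -30.12611253 134.9035592 ]
```

View pics/c4scene.png

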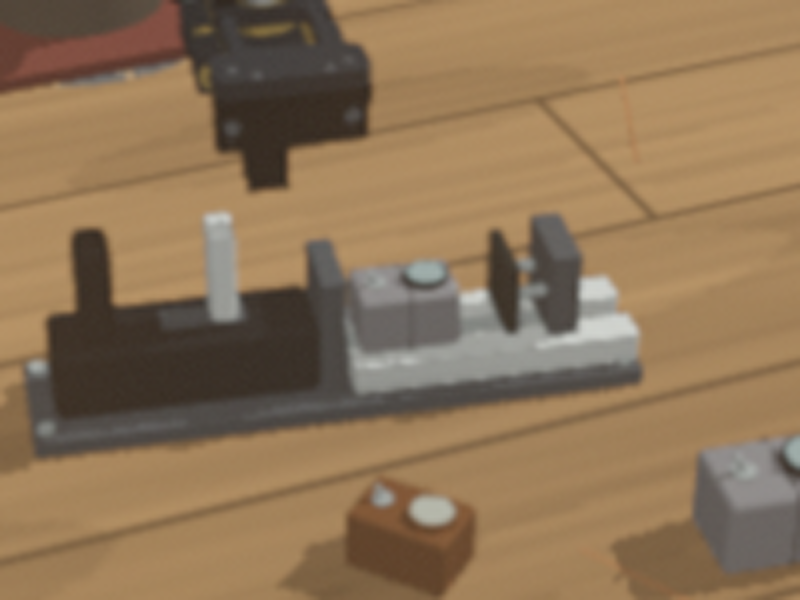

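View pics/c4top.png

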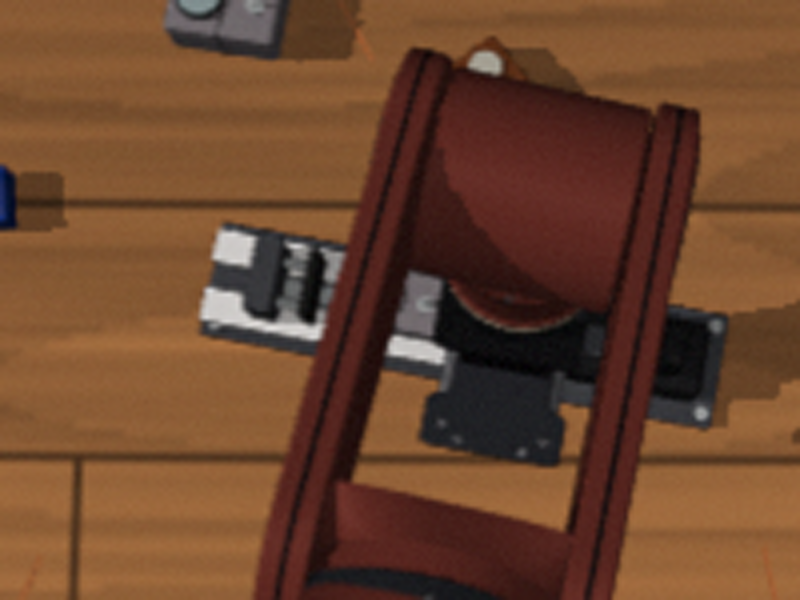

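The headlamp stands lens up on the bed, aligned with the bar: fixed jaw at crop (322,290), headlamp (405,305), pad (505,280). Next is the first stroke, in logged steps.

```bash
cat >> h.py <<'E'
def st(avg=4):
    F=[];X=[]
    for i in range(avg):
        s=monitor.state(); f=s["wrist_force"]; F.append(f[:2]@U); X.append((s["ee_pos"][:2]-O)@U); 
        if i<avg-1: ctrl.hold(0.02)
    return np.mean(X),np.mean(F),s["t"],s
ZP=72
E
python3 - <<'E'
from h import *
ctrl.line_to(C(-32,0,ZP),v=120); ctrl.hold(0.15)
x,f0,t,s=st(6); print("base",x,f0,t,s["wrist_force"])
hit=ctrl.line_to(C(-50,0,ZP),v=25,f_stop=2.0); x,f,t,s=st(); print("contact",hit,x,f-f0,t)
xc=x; c=round(x,1)
for i in range(12):
    c-=2
    if c<-66.0: break
    ctrl.line_to(C(c,0,ZP),v=30); ctrl.hold(0.06)
    x,f,t,s=st(3); print(round(c,1),round(x,2),round(f-f0,2),round(t,2),(s["wrist_force"]).round(1))
    if f-f0>14: break
o=snap("5"); open("f0.txt","w").write(str(f0))
for n in o:
    P,uv=cloud(n,o[n][1]); q=P[:,:2]-O; X=q@U;Y=q@W;Z=P[:,2]
    m=(X>65)&(X<160)&(abs(Y)<40)&(Z>70)&(Z<86); h,e=np.histogram(X[m],np.arange(60,150,3)); print(n,h)
E
```

```text
base -31.97634666633363 -0.0640305510164169 15.05 [ 0.68183002 -1.19660096  0.08256452]
contact True -41.70336617877681 2.186851207623395 15.575
-43.7 -43.51 2.93 15.92 [ 1.2  3.5 -1.5]
-45.7 -45.34 5.01 16.26 [ 0.3  5.9 -1.4]
-47.7 -47.16 5.39 16.6 [ 0.8  5.4 -1.9]
-49.7 -49.11 6.28 16.94 [ 0.6  6.8 -0.5]
-51.7 -51.06 6.16 17.28 [ 0.4  6.6 -1.8]
-53.7 -53.01 6.37 17.62 [ 0.7  6.6 -1.8]
-55.7 -54.96 6.15 17.97 [ 0.3  6.9 -0.5]
-57.7 -56.93 7.23 18.31 [ 1.4  7.  -0.5]
-59.7 -58.88 6.98 18.65 [ 0.9  7.  -1.7]
-61.7 -60.85 7.4 18.99 [ 0.2  7.3 -1.6]
-63.7 -62.81 7.24 19.33 [ 0.3  7.  -1.3]
-65.7 -64.68 7.99 19.68 [ 1.8  7.9 -0.6]
scene [ 0  0  0  1 29 16 12  1  0  0  0  3 36 21 23 26 19 23  1  0  0  0  0  0
  0  0  0  0  0]
top [ 0  0  0  0  0 20 20 18  0  0  0  0  0 27 23 22 23 27 23  5  0  0  0  0
  0  0  0  0  0]
```

Run:
```python
from h import *
f0=float(open("f0.txt").read())
ctrl.line_to(C(-38.5,0,ZP),v=60); ctrl.hold(0.2)
x,f,t,s=st(4); print("released",x,f-f0,t); f0=f; open("f0.txt","w").write(str(f0))
c=-42.7
ctrl.line_to(C(c,0,ZP),v=40)
while c>-66.2:
    x,f,t,s=st(4); print(round(c,1),round(x,2),round(f-f0,2),round(t,2))
    if f-f0>13: break
    c-=2 if f-f0<8.2 else 1
    ctrl.line_to(C(c,0,ZP),v=30); ctrl.hold(0.06)
x,f,t,s=st(4); print(round(c,1),round(x,2),round(f-f0,2),round(t,2))
o=snap("6")
for n in o:
    p=o[n][0]; u,v=proj(n,C(41,0,50))[0].astype(int)
    cv2.imwrite(f"pics/c6{n}.png",cv2.resize(p[max(0,v-75):v+75,max(0,u-100):u+100],None,fx=4,fy=4,interpolation=cv2.INTER_CUBIC))
    P,uv=cloud(n,o[n][1]); q=P[:,:2]-O; X=q@U;Y=q@W;Z=P[:,2]
    m=(X>35)&(X<160)&(abs(Y)<40)&(Z>70)&(Z<86); h,e=np.histogram(X[m],np.arange(30,150,3)); print(n,h)
    m=(X>-2)&(X<80)&(abs(Y)<40)&(Z>60)&(Z<66); print("lamp",np.percentile(X[m],[3,97]).round(1))
```

```text
released -38.86617475950631 0.11269774946949172 20.625
-42.7 -42.67 2.71 20.93
-44.7 -44.22 5.2 21.29
-46.7 -46.09 6.01 21.65
-48.7 -48.03 5.41 22.01
-50.7 -49.87 6.42 22.37
-52.7 -51.79 6.83 22.73
-54.7 -53.73 6.98 23.08
-56.7 -55.69 7.19 23.44
-58.7 -57.63 7.61 23.8
-60.7 -59.39 8.81 24.16
-61.7 -60.15 9.31 24.52
-62.7 -60.96 10.34 24.88
-63.7 -61.76 10.75 25.23
-64.7 -62.58 12.15 25.59
-65.7 -63.4 12.66 25.95
-66.7 -64.2 13.92 26.31
scene [ 0  0  0  1  0  2  1  0  1 11 21 17  2  0  0 28 25 22 20 19 20 14  0  0
  0  0  0  0  0  0  0  0  0  0  0  0  0  0  0]
lamp [ 3.3 77.1]
top [ 0  1  1  3  0  1  1  3  0  0  8 20 19  9  0  0 10 27 22 23 23 25 16  0
  0  0  0  0  0  0  0  0  0  0  0  0  0  0  0]
lamp [28.  63.1]
```

View pics/c6scene.png

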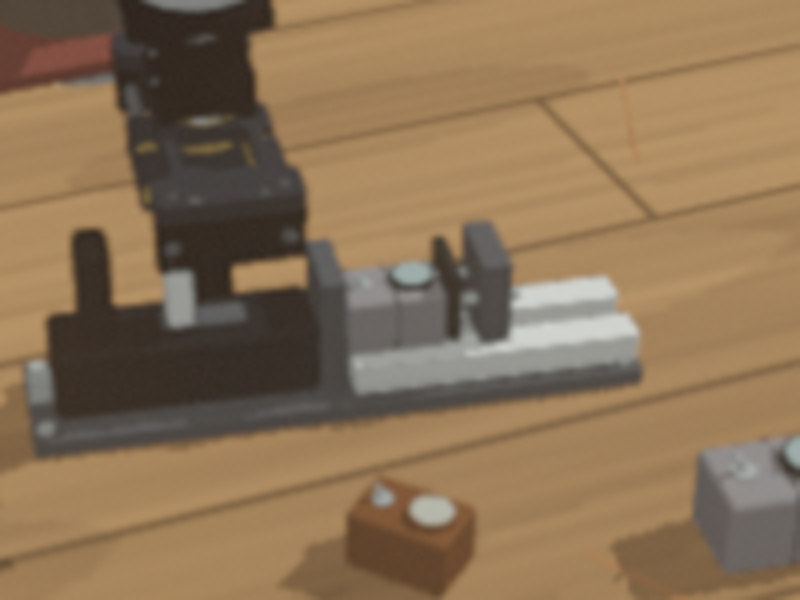

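The pad has met the headlamp, the headlamp is against the fixed jaw, and the pad is pressed about 6 mm with the trigger nearly at its stop. I'll let it return and pull once more so it ends mid-stroke.

Run:
```python
from h import *
ctrl.line_to(C(-38.5,0,ZP),v=60); ctrl.hold(0.25)
x,f,t,s=st(6); f0=f; print("released",x,f,t); open("f0.txt","w").write(str(f0))
P,uv=cloud("scene",viewer.grab_frame("scene")[1]); q=P[:,:2]-O; X=q@U;Y=q@W;Z=P[:,2]
m=(X>50)&(X<160)&(abs(Y)<40)&(Z>70)&(Z<86); print(np.histogram(X[m],np.arange(48,108,3))[0])
c=-42.7
ctrl.line_to(C(c,0,ZP),v=40)
while c>-64:
    x,f,t,s=st(4); print(round(c,1),round(x,2),round(f-f0,2),round(t,2))
    if f-f0>12.2: break
    c-=1
    ctrl.line_to(C(c,0,ZP),v=25); ctrl.hold(0.06)
ctrl.hold(0.2); x,f,t,s=st(8); print(c,x,f-f0,t)
```

```text
released -38.829798863623175 -0.4596507397313306 27.3583
[ 1  0  0 12 19 21  1  0  0  0  8 36 20 24 20 20 21  1  0]
-42.7 -42.63 2.79 27.72
-43.7 -43.55 3.25 28.07
-44.7 -44.53 5.16 28.43
-45.7 -45.09 7.16 28.79
-46.7 -45.8 8.79 29.15
-47.7 -46.58 9.3 29.51
-48.7 -47.39 9.76 29.87
-49.7 -48.2 10.43 30.23
-50.7 -49.02 11.78 30.58
-51.7 -49.83 12.71 30.94
-51.7 -49.831705814625685 12.489259754769122 31.2583
```

```bash
cat >> h.py <<'E'
def padgap(n,d):
    P,uv=cloud(n,d); q=P[:,:2]-O; X=q@U;Y=q@W;Z=P[:,2]
    pad=(X>52)&(X<140)&(abs(Y)<30)&(Z>71)&(Z<78.8); blk=(X>52)&(X<160)&(abs(Y)<30)&(Z>79.3)&(Z<86)
    xb=np.median(X[blk]); pad&=X<xb-13
    return xb-np.median(X[pad]), xb, pad.sum(), blk.sum()
E
python3 - <<'E'
from h import *
for n in ("scene","top"):
    for t in "056": print(n,t,padgap(n,np.load(f"pics/{n}{t}.npy")))
f0=float(open("f0.txt").read())
c=-51.7
for k in range(4):
    x,f,t,s=st(10); print(round(c,1),round(x,2),round(f-f0,2),round(t,2))
    if f-f0>14.1: break
    c-=1; ctrl.line_to(C(c,0,ZP),v=25); ctrl.hold(0.1)
x,f,t,s=st(10); print(round(c,1),round(x,2),round(f-f0,2),round(t,2))
o=snap("7")
for n in o:
    print(n,padgap(n,o[n][1]))
    p=o[n][0]; u,v=proj(n,C(41,0,50))[0].astype(int)
    cv2.imwrite(f"pics/c7{n}.png",cv2.resize(p[max(0,v-75):v+75,max(0,u-100):u+100],None,fx=4,fy=4,interpolation=cv2.INTER_CUBIC))
E
```

```text
scene 0 (np.float64(29.797791649198004), np.float64(124.82794435677633), np.int64(56), np.int64(96))
scene 5 (np.float64(29.88239134506702), np.float64(105.0024508205584), np.int64(53), np.int64(105))
scene 6 (np.float64(22.672753574036093), np.float64(84.70708223290988), np.int64(46), np.int64(103))
top 0 (np.float64(28.61769317329913), np.float64(127.28601047679645), np.int64(55), np.int64(122))
top 5 (np.float64(29.945854769463367), np.float64(108.90601490996983), np.int64(57), np.int64(121))
top 6 (np.float64(21.99104264491085), np.float64(88.18028987068472), np.int64(46), np.int64(123))
-51.7 -49.83 12.2 31.41
-52.7 -50.65 13.0 31.91
-53.7 -51.46 13.9 32.41
-54.7 -52.28 14.47 32.91
-54.7 -52.27 14.41 33.06
scene (np.float64(21.012235720266226), np.float64(82.9377590535445), np.int64(49), np.int64(100))
top (np.float64(20.428812578724646), np.float64(86.67781559428114), np.int64(51), np.int64(117))
```

View pics/c7scene.png

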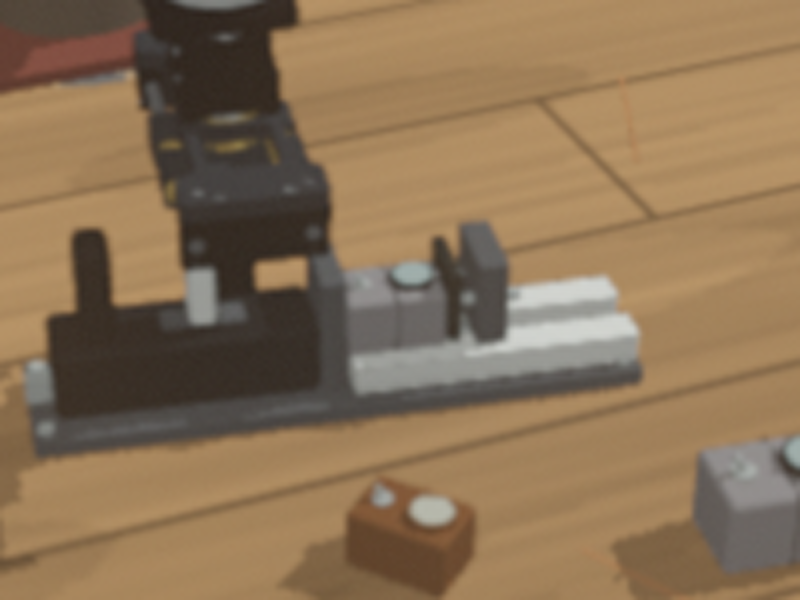

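View pics/c7top.png

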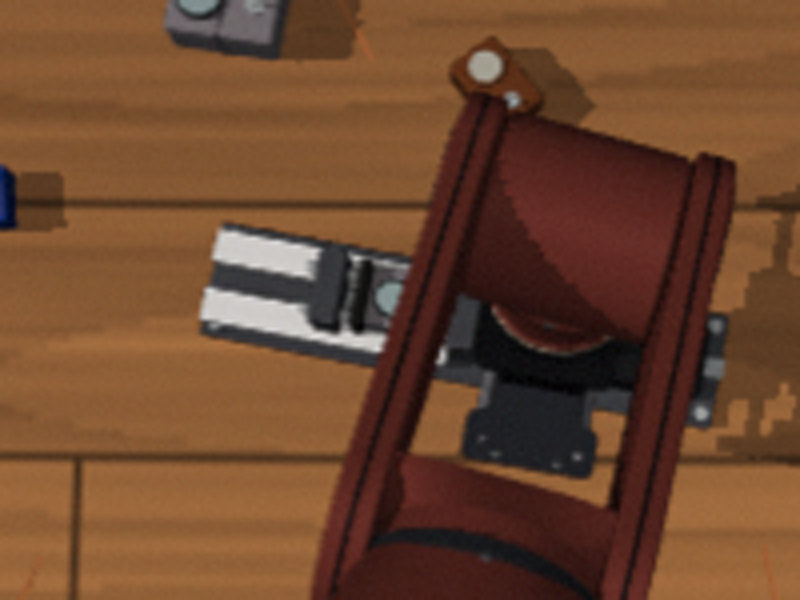

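Force puts the pad at about 7.5 to 8 mm and the images at about 8 to 9 mm. I'll check that it holds steady, then hand in.

Run:
```python
from h import *
ctrl.hold(0.3); x,f,t,s=st(6); print(x,f-float(open("f0.txt").read()),t)
ctrl.job_done()
```

```text
-52.274526087373296 14.410944845978307 33.5417
the job is handed in; nothing more can be done
```

The job is handed in: the small grey headlamp is clamped lens up on the bed and the trigger is held pulled. It took 33.5 s of the 72 s allowed.

**What I did:** I set the headlamp between the jaws with its long side along the bar, switch end to the fixed jaw, and let go of it. I then pumped the trigger with closed fingers: one stroke to advance the jaw, and one that met the headlamp and pressed the pad about 6 mm. A third pull stopped mid-stroke with the pad about half pressed. I moved the jaw only with the trigger.

**Last checks:**
- **Push on the trigger:** it stayed steady at 14.4 N with the arm at rest, which puts the pad at about 7.5 mm in.
- **Pad in the pictures:** both cameras gave 8.8 to 8.9 mm. The same method read about 1 mm more than the force on the stroke before, so I take the true value as about 8 mm.
- **Headlamp:** the pictures show it upright between the pad and the fixed jaw. The arm hid part of the jaw end from the top camera, so contact there rests on the scene picture and the force.
- **Camera disagreement:** the two cameras differed by about 4 mm along the bar. I used values between them, checked roughly against the gripper's known position.
- **Bystanders:** I did not measure the box and climbing gear again afterwards. The arm did not go near them.

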